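# Lift the cleaned pinball from the kickout saucer with spring tongs

### The job

Pick up the spring tongs from the bench by their grip pads, close their jaws on the clean steel ball that sits on the kickout saucer's seat, and lift the ball out for inspection. Finish while still holding the tongs in the gripper with the ball in their jaws, steady and at least 15 cm above the bench: put nothing down. The gripper itself must never touch the ball, the ball must not be dropped, and the coil, lane guides and toggle switch stay as they are.

Things in the scene. Friction and masses are not known exactly. Their poses are not given: they have to be found in the camera images.
- tongs: Steel spring tongs, 206 mm long, 0.11 kg, lying on the edges of their two arms (24 mm high), so they close horizontally. Origin on the underside, on the centre line between the two black rubber grip pads; x points to the jaws, y across (closing direction), z up. Pivot at x = -100 mm (back end -116), jaws' centre at +80, tip at +90 mm. A spring holds them open; both arms move together.
- tongs_grip (a point): Point midway between the two grip pads of the tongs, 17 mm above the tongs' origin. The flat pads on the arms' outer sides run 40 mm either way along x and 0 to 34 mm above the underside. Width over them: 57 mm at rest, 36 mm closed on the ball. Each pad takes about 10 N to start closing, 11 N when closed. Held at a set width, the tongs can be carried part-closed, e.g. at 50 mm.
- tongs_jaws (a point): Point midway between the jaws, where the gripped ball's centre should be: 80 mm ahead of the tongs' origin, 14 mm above their underside. Each jaw is a shallow pocket 26 mm long and 20 mm high (10 mm above and below this point), lips 4 mm deep. Gap between the jaws: 61 mm at rest, about 48 mm with the pads held at 50 mm, 23 mm closed on the ball.
- tongs_left (a joint): Closing angle of the left arm (rad); the right arm does the same mirrored. 0 = open at rest, about 0.106 = closed on the ball with the arms parallel, 0.16 = stop with no ball.
- saucer: Red plastic kickout saucer fixed to the bench: a dish 72 mm across with a rim 12 mm high, a neck rising in its middle (18 mm across) topped by a ball seat of four upright tabs, 42 mm above the bench. Origin at the centre of the underside.
- saucer_seat (a point): Centre of the ball seat's top, 42 mm above the bench; the four tabs stand in a square 13 mm wide inside and 18 mm outside, and the ball sits about 1.7 mm into it.
- ball: Steel pinball, 27 mm diameter, 80 g, resting loose on the saucer's seat (it rolls off if pushed sideways). Origin on its surface, at its lowest point at the start; it turns with the ball.
- ball_center (a point): Centre of the ball; about 54 mm above the bench while it sits on the seat.
- coil: Bystander: flipper coil with copper winding standing on end, 38 mm diameter, 51 mm high; origin at the centre of its underside.
- guide_a: Bystander: purple plastic lane guide, 88 x 12 x 20 mm, long axis x, lying on the bench; origin at the centre of its underside.
- guide_b: Bystander: second purple lane guide like the first.
- toggle_tip (a point): Bystander: tip of the short lever of the black toggle switch panel fixed on the far side of the bench.
Things that resemble listed ones, but are neither listed nor needed, are in the scene too. Of the things that look like the saucer, take the one that is farthest from the robot's base at the start.

How it is judged (in metres and radians):
On the way, in this order (a step that is already met when the one before it is completed fails the run):
1. the tongs are held in the gripper, lifted clear of the bench, the ball still on its seat (height (world z) of tongs above 0.015 m and contact force between the fingers and tongs above 1 N and distance between ball_center and saucer_seat below 0.018 m), for 0.2 s.
2. the jaws of the tongs are closed on the ball (contact force between tongs and ball above 0.8 N and distance between ball_center and tongs_jaws below 0.012 m and value of joint tongs_left above 0.07 rad), for 0.2 s.
At the end, for the whole second after the job is handed in: Ball centre over 150 mm above the bench, within 12 mm of the jaws' centre and pressed by the closed jaws (over 0.8 N, over 0.07 rad); tongs held by the fingers, over 80 mm up; saucer and arm do not touch the ball nor the saucer the tongs; ball slower than 40 mm/s (all of step 2 and height (world z) of ball_center above 0.15 m and height (world z) of tongs above 0.08 m and contact force between the fingers and tongs above 1 N and contact force between each of ball, tongs and saucer below 0.05 N and contact force between the arm and ball below 0.05 N and linear speed of ball below 0.04 m/s); the arm keeps its last pose, push and grip.
It fails at once if the gripper or arm touches the ball (contact force between any of the fingers, the arm and ball above 0.3 N).
It fails at once if the ball is knocked off its seat or dropped (height (world z) of ball_center below 0.042 m).
It fails at once if a bystander is disturbed (moved more than 15 mm) (distance of any of coil, guide_a, guide_b, toggle_tip from where it was at the start of the episode above 0.015 m).
It also fails if it takes over 45 s, if anything falls off the work surface, if the arm or the gripper's body presses on something with over 40 N, if the wrist force passes 120 N, or if a joint passes its speed limit or range.

### The arm

A 7-joint arm with a two-finger parallel gripper is mounted at the origin on the work surface. World frame = base frame: x ahead of the robot, y to its left, z up, the work surface at z = 0. Lengths are in m, angles in degrees, forces in N, time in s.
With the tool pointing down it reaches from about 0.425 to 0.875 m from the base axis. Payload 4.7 kg.
Tool frame: the origin (TCP) lies at the very end of the fingers, on their centre line; the grasp point (between the pads) lies 19 mm behind it; z points along the fingers, y is the line along which they close (so a half turn about z gives the same grasp; the last joint's range is limited). The gripper opens to 87 mm and grips with 3 to 60 N. Pads are 19 mm wide; open, the fingers measure 117 mm over their backs; the gripper's body (75 mm by 190 mm) begins 51 mm behind the grasp point.
Start: joints at [-71.156, 18.392, -4.016, 83.108, 1.295, 78.541, -3.26], TCP at [0.201, 0.618, 0.201] pointing down, gripper open.
Joint ranges: [-163.93, 163.93], [-17.29, 119.83], [-79.2, 71.16], [3.27, 140.29], [-89.18, 269.18], [5.43, 117.66], [-154.24, 154.24]. Speed limits (degrees/s): [147.25, 147.25, 180, 180, 180, 180, 180].

### API

Orientations are given as [roll, pitch, yaw] about the fixed x, y, z axes, in that order (R = Rz(yaw) Ry(pitch) Rx(roll)).
In Python, from cell import get_obs, eyes, env gives the robot as it stands.
- The arm moves only by the tool servo_tool, never from a script. Its argument "series" is a list that holds one entry, the list of rows, each a list of 7 numbers: the shift along the tool's x, y, z in units of 300 mm (1.0 is 300 mm), then the turn, a rotation vector about the tool's x, y, z in units of pi rad (1.0 is pi rad), then the opening, from 0 (shut) to 1 (fully open). In form: [[[tx, ty, tz, wx, wy, wz, gripper], ...]]. A call has 1 to 12 rows; each row is the pose to reach, as a shift and turn from the pose commanded when the call began, along the tool's axes at that moment, turning the shorter way round; what a row does not reach only later rows make up. A row lasts 1/12 s, in which the tool goes at most 41.7 mm and 7.16 degrees, less where a joint would pass 70% of its speed; a pose out of reach is approached as far as the arm can. A call with a number of a shift or a turn outside -1 to 1 is refused whole. A call with a gripper value outside its range is refused whole. The fingers move at their own pace and stop on an object; "grip_force" is the grip in N (left out, the last holds). Time passes only in rows, so rows that repeat a pose let the fingers close. It gives the time, the measured TCP pose, the force, the opening and the grip force at its end, in the units of the state.
- get_obs(): the state, without advancing time (a new reading comes with each control period).
- eyes.read_camera(name): name is "side" or "top" or "wrist"; returns a dict with "frame" (400x640x3 uint8, red, green, blue), "depth" (400x640 float32, m along the optical axis (not along the pixel's ray), 0 where there is no reading), "fx", "fy", "cx", "cy" (pixels), "origin" and "rotation" of the camera in the world; the wrist camera has in their place "mount" (4x4, takes a point from camera to tool coordinates, whose origin is the TCP and whose axes are the flange's). Camera axes: x right, y down, z forward; pixel columns grow to the right and rows downward; lengths in m; the calibration is good to about 2 mm. A picture is of the moment at which its call begins: read the wrist's pose just before it.
- env.sign_off(): hands the job in; it is judged then, once.
The state is a dict: "time_s": time; "qpos": joint angles; "joint_velocities": joint speeds; "effort": joint torques, N m; "tool_pos": TCP position; "tool_rot": TCP orientation; "force": force on the tool from outside, world axes, zero at the start; "wrist_torque": the same for the moment, N m; "grip_width": finger opening in m; "grasp_force": force on a finger pad.
Only numpy, scipy, OpenCV 4.12 (cv2) and the standard library are available. Lean on these libraries where they do the work, as an engineer would, in place of code of your own. Each camera call takes 0.05 s, during which the arm holds its last target. There are 200 camera calls.

## Working session

There is one attempt and no reset: what is moved stays moved. The work goes in short steps, Python scripts to look and compute and a tool call to move; the robot and the scene stay as the last step left them, time stands still between calls to the robot, and variables do not carry over. Pictures are saved under pics/ and viewed, at most 10 in all, crops included, and the job is handed in when it is done.

Besides the shell and the picture viewer there is one more tool, called after "Request:" by a JSON object that holds its "method" and its "body", one argument or row to a line. servo_tool: Moves the arm, as the interface text tells. Shifts and turns lie within -1 to 1; 1 stands for 300 mm of shift or pi rad of turn. Its arguments: {"type":"object","properties":{"series":{"type":"array"},"grip_force":{"type":"number"}},"required":["series"]}

```bash
mkdir -p pics; ls; python3 - <<'E'
from cell import get_obs, eyes, env
import cv2, numpy as np, pickle
o=get_obs(); print({k:np.round(v,3) for k,v in o.items()})
for n in ("top","side"):
    c=eyes.read_camera(n); pickle.dump(c,open(f"{n}.pkl","wb"))
    cv2.imwrite(f"pics/{n}0.png",cv2.cvtColor(c["frame"],cv2.COLOR_RGB2BGR))
    print(n,np.round(c["origin"],3),np.round(c["rotation"],3).tolist(),c["fx"],c["fy"],c["cx"],c["cy"])
E
```

```text
pics
{'time_s': np.float64(0.0), 'qpos': array([-71.156,  18.438,  -4.018,  83.176,   1.296,  78.543,  -3.259]), 'joint_velocities': array([ 0.029, -0.049, -0.111, -0.013, -0.018, -0.088,  0.014]), 'effort': array([-0.0000e+00, -4.9130e+01, -4.0400e-01, -3.1253e+01, -6.4000e-02,
        4.4000e-02,  0.0000e+00]), 'tool_pos': array([0.201, 0.617, 0.2  ]), 'tool_rot': array([-1.79889e+02,  6.00000e-03,  1.61968e+02]), 'force': array([-0.081,  0.827, -0.409]), 'wrist_torque': array([ 0.021, -0.02 ,  0.004]), 'grasp_force': np.float64(0.0), 'grip_width': np.float64(0.087)}
top [ 0.514 -0.003  0.983] [-177.354, -0.488, -90.788] 389.6631609007431 389.6631609007431 320.12332097251175 197.9450629627165
side [0.543 0.881 0.909] [-134.403, -0.641, -178.281] 483.0996430875443 483.0996430875443 319.967525119606 195.06900529288976
```

View pics/top0.png

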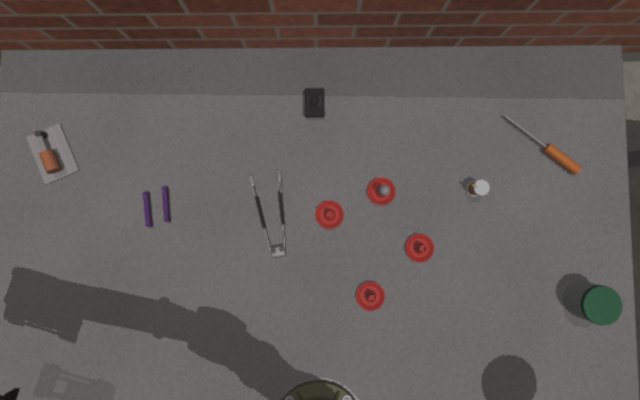

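View pics/side0.png

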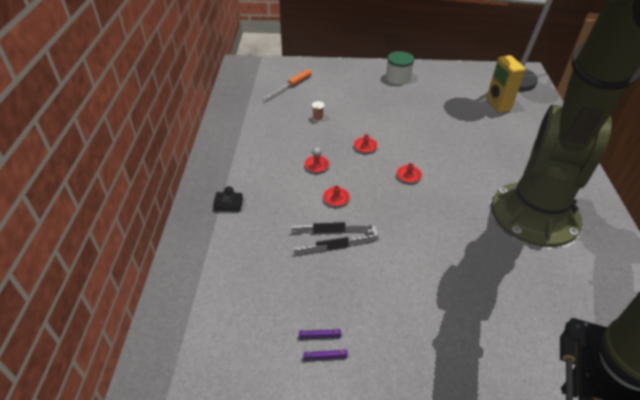

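The top view shows the ball on the saucer at (381,190). The tongs have their pads at (261,212) and (282,208), pivot at (278,252) and jaws at (253,178)/(280,172), pointing away from the robot. The three empty saucers are at (330,214), (420,247) and (370,296). The side view agrees, with the ball on its saucer at (317,155).

```bash
cat > h.py <<'E'
import numpy as np, cv2, pickle
from scipy.spatial.transform import Rotation as Rn
def R(a): return Rn.from_euler('xyz',a,degrees=True).as_matrix()
def cast(c,uv,z,o=None,M=None):
    o=np.array(c["origin"]) if o is None else o; M=R(c["rotation"]) if M is None else M
    d=M@np.array([(uv[0]-c["cx"])/c["fx"],(uv[1]-c["cy"])/c["fy"],1]); return o+d*(z-o[2])/d[2]
def blobs(m,amin):
    n,l,s,ce=cv2.connectedComponentsWithStats(m.astype(np.uint8)); return [(ce[i],s[i],l==i) for i in range(1,n) if s[i,4]>=amin]
def cross(rays):  # nearest point of rays (o,d)
    A=sum(np.eye(3)-np.outer(d,d) for o,d in rays); b=sum((np.eye(3)-np.outer(d,d))@o for o,d in rays); return np.linalg.solve(A,b)
E
cat > m0.py <<'E'
from h import *
c=pickle.load(open("top.pkl","rb")); f=c["frame"].astype(int)
r,g,b=f[...,0],f[...,1],f[...,2]
print("saucers (rim plane z=.012)")
for ce,s,l in blobs((r>110)&(g<70)&(b<70),150):
    (u,v),rad=cv2.minEnclosingCircle(np.argwhere(l)[:,::-1].astype(np.float32)); p=cast(c,(u,v),.012)
    print(np.round([u,v,rad],1),s[4],np.round(p,3),"dist",round(np.hypot(*p[:2]),3),"rad mm",round(1000*rad/c["fx"]*.97,1))
print("pads z=.034")
m=(f.max(2)<45); m[:, :240]=0; m[:,300:]=0; m[:180]=0; m[260:]=0
for ce,s,l in blobs(m,15):
    xy=np.argwhere(l)[:,::-1].astype(np.float32); p=cast(c,ce,.034)
    vx=cv2.fitLine(xy,cv2.DIST_L2,0,.01,.01).ravel()
    print(np.round(ce,1),s.tolist(),np.round(p,4),"dir px",vx[:2], "depth",c["depth"][int(ce[1]),int(ce[0])])
for n,uv,z in (("ball",(384.5,189.5),.06),("pivot",(278,251),.024),("jawL",(252,180),.024),("jawR",(279.5,173),.024)):
    print(n,np.round(cast(c,uv,z),3))
E
python3 m0.py
```

```text
saucers (rim plane z=.012)
[380.9 190.7  14.1] 454 [ 0.575 -0.164  0.012] dist 0.598 rad mm 35.1
[328.9 214.4  14. ] 587 [ 0.518 -0.033  0.012] dist 0.519 rad mm 34.9
[419.3 247.6  14.2] 561 [ 0.432 -0.257  0.012] dist 0.503 rad mm 35.4
[370.  295.8  14.4] 582 [ 0.315 -0.132  0.012] dist 0.342 rad mm 35.7
pads z=.034
ball [ 0.575 -0.165  0.06 ]
pivot [0.43  0.093 0.024]
jawL [0.605 0.155 0.024]
jawR [0.621 0.087 0.024]
```

```bash
cat > go.py <<'E'
import sys; from h import *; from cell import get_obs
# usage: go.py x y z yaw  -> tool-axis shift/turn in move units from the measured pose (tool kept vertical)
x,y,z,yaw=map(float,sys.argv[1:5]); o=get_obs(); M=R(o["tool_rot"])
T=R([180,0,yaw]); print("from",np.round(o["tool_pos"],4),np.round(o["tool_rot"],2),"t",o["time_s"])
print(np.round(M.T@(np.array([x,y,z])-o["tool_pos"])/.3,4), np.round(Rn.from_matrix(M.T@T).as_rotvec()/np.pi,4))
E
python3 go.py .365 .36 .24 175; python3 go.py .5 .11 .26 188.7
```

```text
from [0.2012 0.6175 0.1997] [-1.7990e+02  1.0000e-02  1.6196e+02] t 0.1
[-0.785  -0.6474 -0.1332] [-0.0005 -0.     -0.0724]
from [0.2012 0.6175 0.1997] [-1.7990e+02  1.0000e-02  1.6196e+02] t 0.1
[-1.471  -1.3005 -0.1987] [-5.000e-04 -1.000e-04 -1.485e-01]
```

Request:
{"method": "servo_tool", "body": {
  "series": [
    [[-0.785,-0.647,-0.133,0,0,-0.0725,1],[-0.785,-0.647,-0.133,0,0,-0.0725,1],[-0.785,-0.647,-0.133,0,0,-0.0725,1],[-0.785,-0.647,-0.133,0,0,-0.0725,1],[-0.785,-0.647,-0.133,0,0,-0.0725,1],[-0.785,-0.647,-0.133,0,0,-0.0725,1],[-0.785,-0.647,-0.133,0,0,-0.0725,1],[-0.785,-0.647,-0.133,0,0,-0.0725,1],[-0.785,-0.647,-0.133,0,0,-0.0725,1]]
  ]
}}

```text
time_s: 0.85
tool_pos: [0.369, 0.3557, 0.2413]
tool_rot: [-180.0, 0.1, 174.5]
force: [0.2, 0.5, 0.3]
grip_width: 0.0867
grasp_force: 0.0
```

```bash
python3 go.py .5 .11 .26 188.7
```

```text
from [0.369  0.3557 0.2413] [-1.7999e+02  1.2000e-01  1.7449e+02] t 0.85
[-0.5135 -0.7734 -0.0609] [-0.0002  0.0006 -0.0789]
```

Request:
{"method": "servo_tool", "body": {
  "series": [
    [[-0.513,-0.773,-0.061,0,0,-0.079,1],[-0.513,-0.773,-0.061,0,0,-0.079,1],[-0.513,-0.773,-0.061,0,0,-0.079,1],[-0.513,-0.773,-0.061,0,0,-0.079,1],[-0.513,-0.773,-0.061,0,0,-0.079,1],[-0.513,-0.773,-0.061,0,0,-0.079,1],[-0.513,-0.773,-0.061,0,0,-0.079,1],[-0.513,-0.773,-0.061,0,0,-0.079,1],[-0.513,-0.773,-0.061,0,0,-0.079,1],[-0.513,-0.773,-0.061,0,0,-0.079,1]]
  ]
}}

```text
time_s: 1.68
tool_pos: [0.4977, 0.1178, 0.2583]
tool_rot: [180.0, -0.1, -170.7]
force: [0.2, 0.9, -0.3]
grip_width: 0.087
grasp_force: 0.0
```

```bash
cat > wr.py <<'E'
import sys; from h import *; from cell import get_obs, eyes
o=get_obs(); c=eyes.read_camera("wrist"); pickle.dump((o,c),open(sys.argv[1]+".pkl","wb"))
cv2.imwrite(f"pics/{sys.argv[1]}.png",cv2.cvtColor(c["frame"],cv2.COLOR_RGB2BGR))
print(np.round(o["tool_pos"],4),np.round(o["tool_rot"],2),np.round(c["mount"],3).tolist(),c["fx"],c["cx"],c["cy"])
E
python3 wr.py w1
```

```text
[0.4977 0.1178 0.2583] [ 1.7995e+02 -6.0000e-02 -1.7068e+02] [[-0.001, -0.96, -0.281, 0.078], [1.0, -0.001, -0.002, -0.0], [0.002, -0.281, 0.96, -0.184], [0.0, 0.0, 0.0, 1.0]] 306.7101501091247 324.2712580219185 195.08086617627038
```

View pics/w1.png

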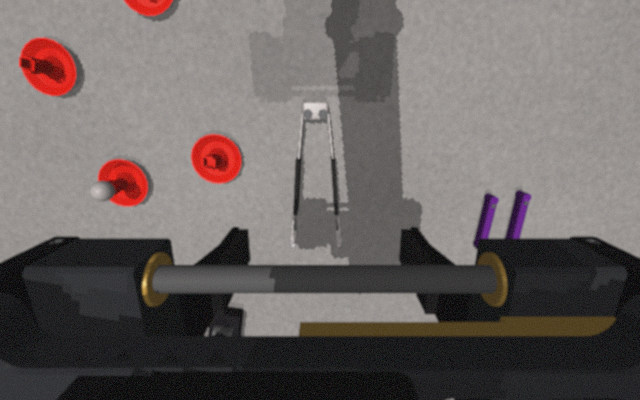

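The wrist view shows the tongs upright: pivot at (315,108), black pads at (298,187) and (335,186), jaw ends at about (294,240) and (338,240). The ball is at (101,190).

```bash
cat > m1.py <<'E'
from h import *
o,c=pickle.load(open("w1.pkl","rb")); f=c["frame"].astype(int); Mt=R(o["tool_rot"]); W=np.array(c["mount"])
O=o["tool_pos"]+Mt@W[:3,3]; M=Mt@W[:3,:3]
m=f.max(2)<50; k=np.zeros_like(m); k[150:225,285:350]=1; P=[]
for ce,s,l in blobs(m&k,40):
    xy=np.argwhere(l)[:,::-1]; v0,v1=xy[:,1].min(),xy[:,1].max()
    e=[xy[np.abs(xy[:,1]-v)<4].mean(0) for v in (v0+2,v1-2)]
    q=[cast(c,p,.034,O,M) for p in e]; P.append(q); print(s.tolist(),np.round(ce,1),np.round(q,4).tolist(),"len",round(np.linalg.norm(q[0]-q[1]),4))
a=np.mean([q[0] for q in P],0); b=np.mean([q[1] for q in P],0); d=b-a
print("grip",np.round((a+b)/2,4),"yaw",np.degrees(np.arctan2(d[1],d[0])))
piv=cast(c,(315,105),.024,O,M); print("pivot",np.round(piv,4)); g=(a+b)/2-piv; print("pivot-grip",np.linalg.norm(g[:2]),np.degrees(np.arctan2(g[1],g[0])))
# ball by grey, bright blob on dark/ red: two views
t=pickle.load(open("top.pkl","rb"))
def ball(fr,box):
    x0,y0,x1,y1=box; s=fr[y0:y1,x0:x1].astype(int); mm=(s.max(2)-s.min(2)<30)
    return mm,s
mw,_=ball(c["frame"],(85,170,125,210)); 
hsv=cv2.cvtColor(c["frame"],cv2.COLOR_RGB2HSV)
print(c["frame"][190,85:130].tolist())
print(t["frame"][189,372:395].tolist())
E
python3 m1.py
```

```text
[294, 160, 7, 55, 160] [297.  186.8] [[0.4991, 0.0815, 0.034], [0.5685, 0.0872, 0.034]] len 0.0697
grip [0.5338 0.0844 0.034 ] yaw 4.686363324793287
pivot [0.4222 0.0924 0.024 ]
pivot-grip 0.11190654166655697 -4.112290528551611
[[151, 147, 143], [154, 151, 147], [158, 151, 151], [154, 150, 148], [160, 157, 152], [168, 162, 161], [181, 173, 171], [182, 175, 173], [185, 179, 176], [187, 180, 176], [196, 187, 187], [198, 189, 185], [199, 191, 187], [199, 189, 189], [194, 186, 182], [183, 176, 174], [176, 169, 167], [166, 159, 159], [155, 150, 145], [150, 144, 142], [140, 133, 133], [132, 126, 125], [122, 117, 118], [109, 108, 105], [103, 99, 94], [93, 90, 91], [81, 78, 78], [74, 74, 73], [65, 65, 63], [70, 48, 53], [83, 48, 43], [82, 30, 22], [81, 12, 21], [84, 28, 23], [94, 19, 22], [128, 35, 33], [157, 32, 28], [175, 31, 21], [165, 36, 32], [137, 23, 25], [121, 32, 13], [118, 16, 21], [120, 14, 14], [119, 18, 18], [123, 26, 31]]
[[148, 56, 54], [132, 52, 50], [114, 46, 45], [102, 45, 44], [92, 45, 45], [88, 43, 42], [84, 48, 46], [79, 64, 63], [88, 83, 83], [103, 99, 98], [113, 108, 107], [122, 116, 116], [130, 125, 124], [136, 130, 129], [133, 126, 126], [125, 121, 120], [119, 113, 113], [115, 97, 95], [123, 67, 66], [134, 50, 48], [136, 49, 46], [138, 50, 48], [143, 54, 51]]
```

```bash
cat > m2.py <<'E'
import sys
from h import *
o,c=pickle.load(open("w1.pkl","rb")); f=c["frame"].astype(int); Mt=R(o["tool_rot"]); W=np.array(c["mount"])
O=o["tool_pos"]+Mt@W[:3,3]; M=Mt@W[:3,:3]; print("cam",np.round(O,3))
for v in (165,187,205): print(v,f[v,288:304].mean(1).round().astype(int),f[v,326:346].mean(1).round().astype(int))
d=c["depth"]; 
for v in (165,187,205): print(v,[round(float(x),3) for x in d[v,288:346:3]])
# jaws and pads height points from depth: all points above z=.012 near tongs
vv,uu=np.mgrid[90:260,280:350]; D=d[90:260,280:350]; P=np.stack([(uu-c["cx"])/c["fx"]*D,(vv-c["cy"])/c["fy"]*D,D],-1)@M.T+O
k=(P[...,2]>.014)&(P[...,2]<.05)&(D>0); Q=P[k]; print(len(Q),np.round(Q.min(0),3),np.round(Q.max(0),3))
for x0 in np.arange(.41,.63,.02):
    q=Q[(Q[:,0]>=x0)&(Q[:,0]<x0+.02)]
    if len(q): 
        y=np.sort(q[:,1]); mid=(y[0]+y[-1])/2; print(round(x0+.01,3),len(q),"right",np.round(np.median(y[y<mid]),4),"left",np.round(np.median(y[y>=mid]),4),"z",np.round(np.percentile(q[:,2],[10,50,95]),3))
E
python3 m2.py
```

```text
cam [0.421 0.105 0.443]
165 [151 153 154 152 152 155 136  95  64  45  45  44  51  81 101 120] [151 158 157 154 138  91  50  52  48  80 115 143 152 151 155 153 149 140
 121 105]
187 [151 150 156 151 154 130  95  60  44  43  42  59  78  94  99 121] [149 147 152 151 159 139 111  71  53  44  54  85 118 143 151 154 149 150
 153 151]
205 [149 150 153 148 139 105  64  26  32  37  57  81  93  97  96  94] [ 96  97 100 100  98  97  86  75  55  29  40  51  75  93  99  99  97  96
  96  94]
165 [0.447, 0.449, 0.45, 0.414, 0.427, 0.448, 0.448, 0.448, 0.448, 0.449, 0.447, 0.449, 0.0, 0.447, 0.447, 0.414, 0.447, 0.448, 0.448, 0.448]
187 [0.457, 0.459, 0.423, 0.422, 0.458, 0.458, 0.457, 0.457, 0.457, 0.457, 0.456, 0.457, 0.458, 0.457, 0.457, 0.423, 0.421, 0.457, 0.456, 0.457]
205 [0.465, 0.465, 0.429, 0.43, 0.465, 0.466, 0.466, 0.466, 0.467, 0.466, 0.466, 0.464, 0.468, 0.465, 0.465, 0.464, 0.43, 0.466, 0.465, 0.464]
1462 [0.416 0.076 0.014] [0.628 0.161 0.037]
0.42 240 right 0.0852 left 0.1014 z [0.023 0.024 0.027]
0.44 283 right 0.0855 left 0.106 z [0.022 0.025 0.028]
0.46 75 right 0.079 left 0.1193 z [0.023 0.024 0.026]
0.48 86 right 0.08 left 0.125 z [0.023 0.024 0.033]
0.5 141 right 0.0813 left 0.1299 z [0.024 0.034 0.036]
0.52 135 right 0.0829 left 0.1345 z [0.032 0.034 0.036]
0.54 138 right 0.0847 left 0.1393 z [0.033 0.034 0.035]
0.56 123 right 0.0867 left 0.144 z [0.025 0.034 0.035]
0.58 59 right 0.0861 left 0.1515 z [0.023 0.025 0.035]
0.6 118 right 0.0874 left 0.155 z [0.019 0.024 0.026]
0.62 64 right 0.0898 left 0.1582 z [0.023 0.024 0.025]
```

```bash
cat >> m2.py <<'E'
print("---")
B=Q[Q[:,2]>.030]; a=np.radians(9.0); e=np.array([np.cos(a),np.sin(a)]); n=np.array([-e[1],e[0]])
s=B[:,:2]@e; w=B[:,:2]@n; mid=(w.min()+w.max())/2
for k in (w<mid,w>mid): print("pad s",np.round([s[k].min(),s[k].max()],4),"w mean",w[k].mean().round(4))
sc=np.mean([(s[k].min()+s[k].max())/2 for k in (w<mid,w>mid)]); wc=np.mean([w[k].mean() for k in (w<mid,w>mid)])
print("grip",np.round(e*sc+n*wc,4)); A=Q[:,:2]@e; print("s ends",A.min(),A.max(),"expect origin",A.min()+.116,A.max()-.09)
# ball: depth points
vv,uu=np.mgrid[165:215,80:130]; D=d[165:215,80:130]; P=np.stack([(uu-c["cx"])/c["fx"]*D,(vv-c["cy"])/c["fy"]*D,D],-1)@M.T+O
q=P[(P[...,2]>.047)&(P[...,2]<.075)]
sol=np.linalg.lstsq(np.c_[2*q,np.ones(len(q))],(q**2).sum(1),rcond=None)[0]; print("ball",len(q),np.round(sol[:3],4),"r",np.sqrt(sol[3]+sol[:3]@sol[:3]).round(4),"top",q[q[:,2]>np.percentile(q[:,2],80)].mean(0).round(4))
from scipy.optimize import least_squares
print("ball fixed r",least_squares(lambda x:np.linalg.norm(q-x,axis=1)-.0135,[.575,-.164,.054],loss='soft_l1',f_scale=.001).x.round(4))
t=pickle.load(open("top.pkl","rb")); print("ball top view",cast(t,(384.4,189),.054).round(4))
E
python3 m2.py | sed -n '/---/,$p'; python3 go.py .53 .111 .06 189
```

```text
---
pad s [0.5017 0.5808] w mean -0.0008
pad s [0.4426 0.5807] w mean 0.052
grip [0.516  0.1076]
s ends 0.4275972191167564 0.6345698496345396 expect origin 0.5435972191167564 0.5445698496345396
ball 402 [ 0.5737 -0.1652  0.0555] r 0.0128 top [ 0.5737 -0.1648  0.0675]
ball fixed r [ 0.5741 -0.1658  0.0547]
ball top view [ 0.5764 -0.1659  0.054 ]
from [0.4975 0.1184 0.2583] [ 1.7997e+02 -6.0000e-02 -1.7059e+02] t 1.7333
[-0.1036 -0.0425  0.661 ] [ 0.0002 -0.0003  0.0023]
```

```bash
python3 go.py .532 .110 .10 189
```

```text
from [0.4975 0.1184 0.2583] [ 1.7997e+02 -6.0000e-02 -1.7059e+02] t 1.7333
[-0.1095 -0.0468  0.5277] [ 0.0002 -0.0003  0.0023]
```

Request:
{"method": "servo_tool", "body": {
  "series": [
    [[-0.11,-0.047,0.528,0,0,0.002,1],[-0.11,-0.047,0.528,0,0,0.002,1],[-0.11,-0.047,0.528,0,0,0.002,1],[-0.11,-0.047,0.528,0,0,0.002,1],[-0.11,-0.047,0.528,0,0,0.002,1],[-0.11,-0.047,0.528,0,0,0.002,1],[-0.11,-0.047,0.528,0,0,0.002,1]]
  ]
}}

```text
time_s: 2.32
tool_pos: [0.5337, 0.1093, 0.1022]
tool_rot: [180.0, 0.1, -171.0]
force: [1.2, 0.6, 0.1]
grip_width: 0.0873
grasp_force: 0.0
```

```bash
python3 go.py .532 .110 .04 189;  python3 wr.py w2
```

```text
from [0.5337 0.1093 0.1022] [ 1.7996e+02  1.0000e-01 -1.7100e+02] t 2.3167
[0.0055 0.003  0.2072] [ 0.0002  0.0006 -0.    ]
[0.5337 0.1093 0.1022] [ 1.7996e+02  1.0000e-01 -1.7100e+02] [[-0.001, -0.96, -0.281, 0.078], [1.0, -0.001, -0.002, -0.0], [0.002, -0.281, 0.96, -0.184], [0.0, 0.0, 0.0, 1.0]] 306.7101501091247 324.2712580219185 195.08086617627038
```

View pics/w2.png

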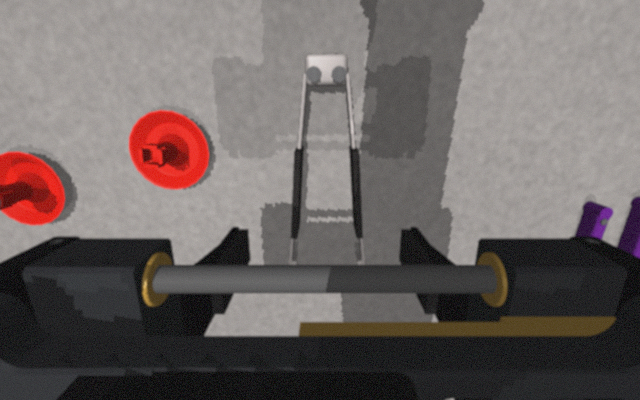

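The tongs sit centred between the fingers: pads at (297,190) and (355,190), fingers at 248 and 402.

Request:
{"method": "servo_tool", "body": {
  "series": [
    [[0.004,0.003,0.327,0,0,0,1],[0.004,0.003,0.327,0,0,0,1],[0.004,0.003,0.327,0,0,0,1],[0.004,0.003,0.327,0,0,0,1],[0.004,0.003,0.327,0,0,0,1],[0.004,0.003,0.327,0,0,0,1]]
  ]
}}

```text
time_s: 2.87
tool_pos: [0.5344, 0.1093, 0.0055]
tool_rot: [179.9, 0.3, -171.1]
force: [-0.3, -0.1, 0.6]
grip_width: 0.0869
grasp_force: 0.0
```

Request:
{"method": "servo_tool", "body": {
  "series": [
    [[0,0,0,0,0,0,0.575],[0,0,0,0,0,0,0.575],[0,0,0,0,0,0,0.575],[0,0,0,0,0,0,0.575],[0,0,0,0,0,0,0.575],[0,0,0,0,0,0,0.575]]
  ],
  "grip_force": 30
}}

```text
time_s: 3.37
tool_pos: [0.5323, 0.1087, 0.0028]
tool_rot: [180.0, 0.1, -171.1]
force: [0.6, 1.3, 1.0]
grip_width: 0.0554
grasp_force: 10.2
```

Request:
{"method": "servo_tool", "body": {
  "series": [
    [[0,0,0,0,0,0,0.56],[0,0,0,0,0,0,0.56],[0,0,0,0,0,0,0.56],[0,0,0,0,0,0,0.56]]
  ]
}}

```text
time_s: 3.7
tool_pos: [0.5325, 0.1089, 0.0028]
tool_rot: [180.0, 0.1, -171.1]
force: [1.1, 2.1, 4.2]
grip_width: 0.0492
grasp_force: 11.1
```

Request:
{"method": "servo_tool", "body": {
  "series": [
    [[0,0,-0.05,0,0,0,0.56],[0,0,-0.1,0,0,0,0.56],[0,0,-0.2,0,0,0,0.56],[0,0,-0.3,0,0,0,0.56],[0,0,-0.4,0,0,0,0.56],[0,0,-0.5,0,0,0,0.56],[0,0,-0.5,0,0,0,0.56],[0,0,-0.5,0,0,0,0.56]]
  ]
}}

```text
time_s: 4.37
tool_pos: [0.5324, 0.1079, 0.1534]
tool_rot: [180.0, 0.1, -171.2]
force: [-0.5, 0.8, -1.8]
grip_width: 0.0487
grasp_force: 9.8
```

```bash
python3 wr.py w3
```

```text
[0.5324 0.1079 0.1534] [ 1.7999e+02  1.2000e-01 -1.7116e+02] [[-0.001, -0.96, -0.281, 0.078], [1.0, -0.001, -0.002, -0.0], [0.002, -0.281, 0.96, -0.184], [0.0, 0.0, 0.0, 1.0]] 306.7101501091247 324.2712580219185 195.08086617627038
```

View pics/w3.png

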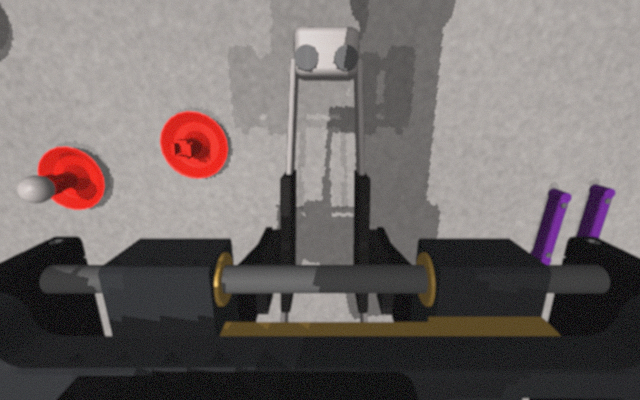

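The tongs are lifted and held, pivot at (325,50), arms straight. I'll measure their pose in the tool frame with the depth image, and plan the approach.

```bash
cat > m3.py <<'E'
from h import *; import sys
o,c=pickle.load(open(sys.argv[1]+".pkl","rb")); W=np.array(c["mount"]); d=c["depth"]
vv,uu=np.mgrid[15:250,280:372]; D=d[15:250,280:372]
P=np.stack([(uu-c["cx"])/c["fx"]*D,(vv-c["cy"])/c["fy"]*D,D],-1)@W[:3,:3].T+W[:3,3]  # tool frame
k=(D>0)&(P[...,2]>-.05)&(P[...,2]<.03); Q=P[k]
print(len(Q),np.round(Q.min(0),4),np.round(Q.max(0),4))
for x in np.arange(.0,.125,.01):
    q=Q[np.abs(Q[:,0]-x)<.005]
    if len(q)>4: m=q[:,1].mean(); print(round(x,3),len(q),"y",np.round([np.median(q[q[:,1]<m,1]),np.median(q[q[:,1]>m,1])],4),"z pct",np.round(np.percentile(q[:,2],[5,50,95]),4))
E
python3 m3.py w3
```

```text
7868 [-0.0108 -0.0251 -0.038 ] [0.1163 0.026  0.0053]
0.0 257 y [-0.0192  0.0185] z pct [-0.0316 -0.0289 -0.0038]
0.01 594 y [-0.0203  0.0204] z pct [-0.0317 -0.03   -0.005 ]
0.02 571 y [-0.0199  0.0195] z pct [-0.0309 -0.0295 -0.0016]
0.03 604 y [-0.0197  0.0195] z pct [-0.0303 -0.0288 -0.0009]
0.04 612 y [-0.0197  0.0196] z pct [-0.0297 -0.0266 -0.0018]
0.05 310 y [-0.0188  0.0191] z pct [-0.0191 -0.0176 -0.0009]
0.06 331 y [-0.0184  0.0184] z pct [-0.0185 -0.0169  0.0016]
0.07 337 y [-0.0176  0.018 ] z pct [-0.0181 -0.0165 -0.0002]
0.08 363 y [-0.0168  0.0177] z pct [-0.0175 -0.0159  0.0018]
0.09 936 y [-0.0119  0.0124] z pct [-0.0165 -0.0138  0.0011]
0.1 1486 y [-0.008   0.0094] z pct [-0.0194 -0.0178 -0.0144]
0.11 1345 y [-0.0075  0.0089] z pct [-0.0176 -0.0146 -0.0129]
0.12 96 y [-0.0065  0.007 ] z pct [-0.0136 -0.0123 -0.0106]
```

```bash
cat > jaw.py <<'E'
import sys; from h import *; from cell import get_obs
# jaw.py x y z phi tilt : move units that put the jaws' centre at x y z, tongs pointing along phi
x,y,z,phi,tilt=map(float,sys.argv[1:6]); J=np.array([-.078,0,-.017]); o=get_obs(); M=R(o["tool_rot"])
T=R([180,0,phi+180])@R([0,tilt,0]); p=np.array([x,y,z])-T@J
print("jaw now",np.round(o["tool_pos"]+M@J,4),"tcp now",np.round(o["tool_pos"],4),np.round(o["tool_rot"],2),"tcp goal",np.round(p,4))
print(np.round(M.T@(p-o["tool_pos"])/.3,4),np.round(Rn.from_matrix(M.T@T).as_rotvec()/np.pi,4))
E
python3 jaw.py .575 -.166 .125 0 3.3
```

```text
jaw now [0.6083 0.1198 0.1686] tcp now [0.5312 0.1078 0.1517] [-1.7998e+02 -7.0000e-02 -1.7115e+02] tcp goal [ 0.4962 -0.166   0.1125]
[ 0.2556 -0.8837  0.1312] [-0.0016  0.0179  0.0491]
```

Request:
{"method": "servo_tool", "body": {
  "series": [
    [[0.02,-0.07,0.01,0,0.002,0.004,0.56],[0.06,-0.18,0.03,0,0.004,0.01,0.56],[0.09,-0.3,0.045,0,0.006,0.016,0.56],[0.12,-0.42,0.06,0,0.009,0.023,0.56],[0.155,-0.54,0.08,0,0.011,0.03,0.56],[0.19,-0.66,0.1,0,0.014,0.037,0.56],[0.22,-0.76,0.115,0,0.016,0.042,0.56],[0.24,-0.83,0.125,0,0.017,0.046,0.56],[0.253,-0.875,0.13,0,0.018,0.049,0.56],[0.256,-0.884,0.131,0,0.018,0.049,0.56],[0.256,-0.884,0.131,0,0.018,0.049,0.56],[0.256,-0.884,0.131,0,0.018,0.049,0.56]]
  ]
}}

```text
time_s: 5.42
tool_pos: [0.4969, -0.1637, 0.1124]
tool_rot: [-179.8, -3.3, -179.8]
force: [0.7, 1.3, -0.3]
grip_width: 0.0493
grasp_force: 9.8
```

```bash
python3 jaw.py .575 -.166 .125 0 3.3; python3 wr.py w4 >/dev/null; python3 m3.py w4; python3 - <<'E'
from h import *; from cell import eyes
ims=[]
for n in ("top","side"):
    c=eyes.read_camera(n); pickle.dump(c,open(n+"1.pkl","wb")); im=cv2.cvtColor(c["frame"],cv2.COLOR_RGB2BGR)
    x,y=(335,150) if n=="top" else (270,90)
    ims.append(cv2.resize(im[y:y+110,x:x+80],None,fx=5,fy=5))
cv2.imwrite("pics/hover.png",np.hstack(ims))
E
```

```text
jaw now [ 0.5757 -0.1634  0.1249] tcp now [ 0.4969 -0.1637  0.1124] [-179.82   -3.29 -179.83] tcp goal [ 0.4962 -0.166   0.1125]
[ 0.0025 -0.0078 -0.0001] [-0.0011  0.0001  0.0009]
7892 [-0.011  -0.0255 -0.0376] [0.116  0.0257 0.0055]
0.0 260 y [-0.0193  0.0184] z pct [-0.0317 -0.0281 -0.0028]
0.01 599 y [-0.0205  0.0203] z pct [-0.0321 -0.03   -0.0041]
0.02 575 y [-0.0201  0.0196] z pct [-0.0309 -0.0295 -0.0021]
0.03 610 y [-0.0198  0.0194] z pct [-0.0302 -0.0288 -0.0006]
0.04 608 y [-0.0196  0.0194] z pct [-0.0295 -0.0263 -0.0024]
0.05 311 y [-0.0189  0.019 ] z pct [-0.0192 -0.0176 -0.0009]
0.06 334 y [-0.0183  0.0185] z pct [-0.0185 -0.0171  0.0017]
0.07 347 y [-0.0177  0.018 ] z pct [-0.018  -0.0164  0.0001]
0.08 357 y [-0.0169  0.0176] z pct [-0.0176 -0.0159  0.0009]
0.09 934 y [-0.012   0.0123] z pct [-0.0167 -0.0138  0.001 ]
0.1 1497 y [-0.0081  0.0093] z pct [-0.0194 -0.0178 -0.0145]
0.11 1358 y [-0.0076  0.0088] z pct [-0.0176 -0.0148 -0.0131]
0.12 75 y [-0.0064  0.0065] z pct [-0.0137 -0.0126 -0.0112]
```

View pics/hover.png

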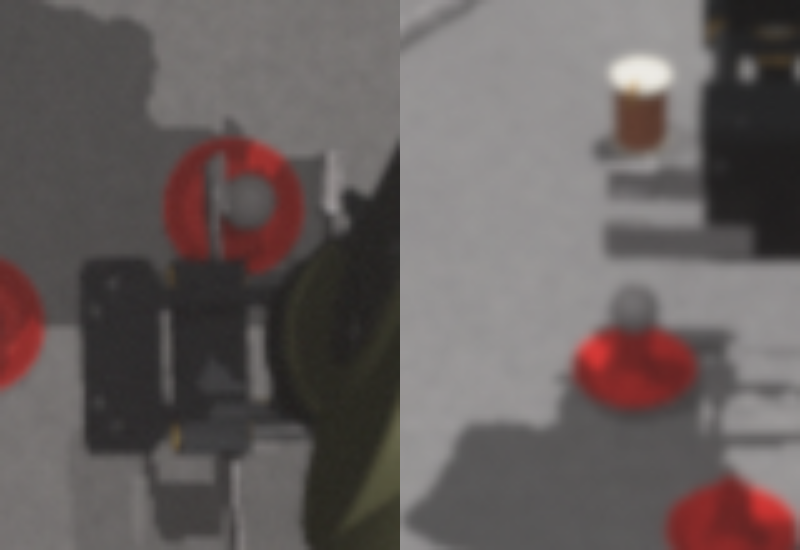

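The hover crop has the left jaw at crop (215,205), the right jaw at (333,185) and the ball at (247,200) in the top view. In the side view the jaws are above the ball, at (635,240). I'll use depth for the jaws' exact position.

```bash
python3 - <<'E'
from h import *
for n in ("top1","side1"):
    c=pickle.load(open(n+".pkl","rb")); M=R(c["rotation"]); O=np.array(c["origin"]); D=c["depth"]
    vv,uu=np.mgrid[:400,:640]; P=np.stack([(uu-c["cx"])/c["fx"]*D,(vv-c["cy"])/c["fy"]*D,D],-1)@M.T+O
    near=(D>0)&(P[...,0]>.545)&(P[...,0]<.61)&(P[...,1]>-.21)&(P[...,1]<-.12)
    j=P[near&(P[...,2]>.1)&(P[...,2]<.16)]
    print(n,"jaws",len(j),np.round(np.percentile(j,[2,50,98],axis=0),4).tolist())
    for k in (j[:,1]>-.166,j[:,1]<=-.166):
        if k.sum()>3: print("  jaw",k.sum(),np.round(np.percentile(j[k],[5,50,95],axis=0),4).tolist())
    b=P[near&(P[...,2]>.05)&(P[...,2]<.075)]; print("  ball",len(b),np.round(b.mean(0),4),np.round(b.max(0),4),np.round(b.min(0),4))
    from scipy.optimize import least_squares
    print("  fit",least_squares(lambda x:np.linalg.norm(b-x,axis=1)-.0135,[.575,-.164,.054],loss='soft_l1',f_scale=.001).x.round(4))
E
```

```text
top1 jaws 149 [[0.5493, -0.1928, 0.1146], [0.5735, -0.1424, 0.1327], [0.5904, -0.1358, 0.1364]]
  jaw 78 [[0.5494, -0.1423, 0.117], [0.572, -0.1379, 0.1327], [0.5887, -0.1358, 0.1355]]
  jaw 71 [[0.5575, -0.1927, 0.1154], [0.5747, -0.1888, 0.1329], [0.5889, -0.1858, 0.1363]]
  ball 92 [ 0.575  -0.1656  0.0629] [ 0.5883 -0.1545  0.0693] [ 0.5619 -0.1785  0.0523]
  fit [ 0.5752 -0.166   0.0537]
side1 jaws 253 [[0.5466, -0.1921, 0.1116], [0.5702, -0.1395, 0.1242], [0.5914, -0.131, 0.1352]]
  jaw 134 [[0.5482, -0.1397, 0.1133], [0.5703, -0.1352, 0.1254], [0.5898, -0.1313, 0.1342]]
  jaw 119 [[0.5476, -0.192, 0.1139], [0.5693, -0.1879, 0.1233], [0.5909, -0.1837, 0.1338]]
  ball 62 [ 0.5763 -0.1579  0.0601] [ 0.5876 -0.1505  0.0675] [ 0.565  -0.1714  0.0501]
  fit [ 0.5763 -0.1645  0.0534]
```

```bash
sed -i 's/-.078,0,-.017/-.081,0,-.017/' jaw.py; python3 jaw.py .575 -.1657 .0545 0 3.3
```

```text
jaw now [ 0.5792 -0.1632  0.1255] tcp now [ 0.4974 -0.1636  0.113 ] [-179.8    -3.22 -179.77] tcp goal [ 0.4932 -0.1657  0.0422]
[ 0.0007 -0.0061  0.2366] [-0.0012  0.0005  0.0013]
```

Request:
{"method": "servo_tool", "body": {
  "series": [
    [[0.014,-0.0065,0,-0.001,0,0.001,0.56],[0.014,-0.0065,0,-0.001,0,0.001,0.56],[0.011,-0.0065,0.05,-0.001,0,0.001,0.56],[0.008,-0.0065,0.1,-0.001,0,0.001,0.56],[0.008,-0.0065,0.11,-0.001,0,0.001,0.56],[0.008,-0.0065,0.11,-0.001,0,0.001,0.56]]
  ]
}}

```text
time_s: 6.07
tool_pos: [0.4915, -0.1673, 0.0794]
tool_rot: [-179.9, -3.4, 179.9]
force: [-0.1, 0.6, -1.5]
grip_width: 0.0489
grasp_force: 9.8
```

```bash
python3 jaw.py .575 -.1657 .0545 0 3.3
```

```text
jaw now [ 0.5734 -0.1674  0.0917] tcp now [ 0.4915 -0.1673  0.0794] [-179.95   -3.36  179.87] tcp goal [ 0.4932 -0.1657  0.0422]
[-0.0126  0.0054  0.1237] [-0.0003 -0.0003 -0.0007]
```

Request:
{"method": "servo_tool", "body": {
  "series": [
    [[-0.004,0.005,0.02,0,0,0,0.56],[-0.006,0.005,0.05,0,0,0,0.56],[-0.009,0.005,0.08,0,0,0,0.56],[-0.011,0.005,0.11,0,0,0,0.56],[-0.012,0.005,0.124,0,0,0,0.56],[-0.012,0.005,0.124,0,0,0,0.56],[-0.012,0.005,0.124,0,0,0,0.56]]
  ]
}}

```text
time_s: 6.65
tool_pos: [0.4938, -0.1663, 0.0425]
tool_rot: [-179.9, -3.3, 179.9]
force: [-0.2, 0.3, -1.1]
grip_width: 0.0489
grasp_force: 9.8
```

```bash
python3 jaw.py .575 -.1657 .0545 0 3.3; python3 - <<'E'
from h import *; from cell import eyes
ims=[]
for n in ("top","side"):
    c=eyes.read_camera(n); pickle.dump(c,open(n+"2.pkl","wb")); im=cv2.cvtColor(c["frame"],cv2.COLOR_RGB2BGR)
    x,y=(335,150) if n=="top" else (270,90)
    ims.append(cv2.resize(im[y:y+110,x:x+80],None,fx=5,fy=5))
cv2.imwrite("pics/close.png",np.hstack(ims))
E
```

```text
jaw now [ 0.5756 -0.1665  0.0549] tcp now [ 0.4938 -0.1663  0.0425] [-179.92   -3.27  179.86] tcp goal [ 0.4932 -0.1657  0.0422]
[0.0021 0.0021 0.0012] [-0.0004  0.0001 -0.0008]
```

View pics/close.png

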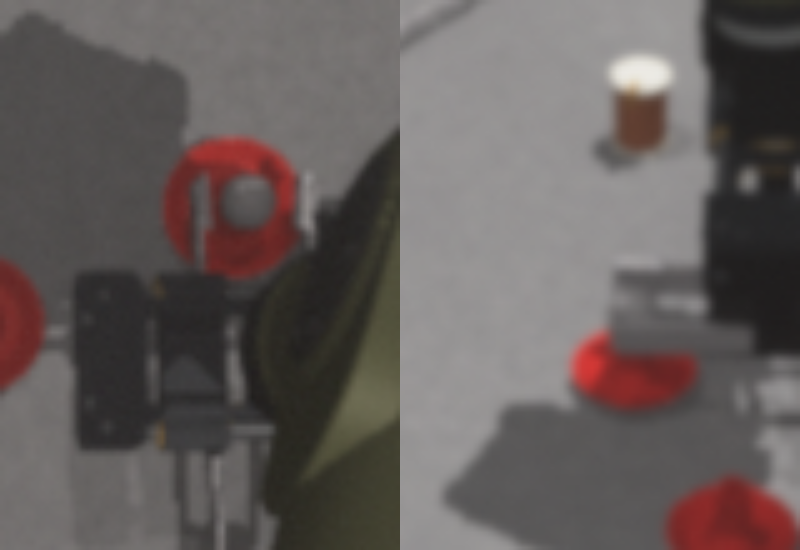

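The ball is at crop (247,200) between the jaws at 200 and 307. It is lengthwise centred and about 2 mm off to +y, so I nudge and close.

Request:
{"method": "servo_tool", "body": {
  "series": [
    [[0.002,0.007,0.001,0,0,0,0.56],[0.002,0.007,0.001,0,0,0,0.56],[0.002,0.007,0.001,0,0,0,0.53],[0.002,0.007,0.001,0,0,0,0.51],[0.002,0.007,0.001,0,0,0,0.49],[0.002,0.007,0.001,0,0,0,0.47],[0.002,0.007,0.001,0,0,0,0.45],[0.002,0.007,0.001,0,0,0,0.43],[0.002,0.007,0.001,0,0,0,0.41],[0.002,0.007,0.001,0,0,0,0.39],[0.002,0.007,0.001,0,0,0,0.37],[0.002,0.007,0.001,0,0,0,0.35]]
  ],
  "grip_force": 30
}}

```text
time_s: 7.75
tool_pos: [0.4935, -0.1642, 0.0427]
tool_rot: [-179.9, -3.2, 179.9]
force: [0.8, 0.2, -1.4]
grip_width: 0.0358
grasp_force: 30.0
```

Request:
{"method": "servo_tool", "body": {
  "series": [
    [[0,0,0,0,0,0,0.32],[0,0,0,0,0,0,0.3],[0,0,0,0,0,0,0.3],[0,0,0,0,0,0,0.3],[0,0,0,0,0,0,0.3],[0,0,0,0,0,0,0.3]]
  ]
}}

```text
time_s: 8.25
tool_pos: [0.4935, -0.1641, 0.0427]
tool_rot: [-179.9, -3.2, 179.9]
force: [-0.0, -0.5, -0.9]
grip_width: 0.0356
grasp_force: 30.0
```

Width is 35.6 mm at 30 N, which matches closed on the ball. Lifting straight up.

Request:
{"method": "servo_tool", "body": {
  "series": [
    [[0.001,0,-0.015,0,0,0,0.3],[0.002,0,-0.04,0,0,0,0.3],[0.004,0,-0.07,0,0,0,0.3],[0.006,0,-0.1,0,0,0,0.3],[0.009,0,-0.15,0,0,0,0.3],[0.012,0,-0.21,0,0,0,0.3],[0.016,0,-0.27,0,0,0,0.3],[0.019,0,-0.33,0,0,0,0.3],[0.023,0,-0.39,0,0,0,0.3],[0.026,0,-0.44,0,0,0,0.3],[0.028,0,-0.48,0,0,0,0.3],[0.03,0,-0.5,0,0,0,0.3]]
  ]
}}

```text
time_s: 9.25
tool_pos: [0.4938, -0.1643, 0.1953]
tool_rot: [-179.9, -3.0, 179.9]
force: [0.5, -0.1, -3.0]
grip_width: 0.0356
grasp_force: 29.9
```

Request:
{"method": "servo_tool", "body": {
  "series": [
    [[0.001,0,-0.02,0,0,0,0.3],[0.003,0,-0.05,0,0,0,0.3],[0.005,0,-0.08,0,0,0,0.3],[0.006,0,-0.1,0,0,0,0.3],[0.006,0,-0.1,0,0,0,0.3],[0.006,0,-0.1,0,0,0,0.3],[0.006,0,-0.1,0,0,0,0.3],[0.006,0,-0.1,0,0,0,0.3],[0.006,0,-0.1,0,0,0,0.3]]
  ]
}}

```text
time_s: 10.0
tool_pos: [0.4925, -0.1638, 0.2224]
tool_rot: [-179.9, -3.3, 179.9]
force: [0.0, 0.3, -3.0]
grip_width: 0.0355
grasp_force: 29.9
```

```bash
python3 jaw.py .575 -.1657 .0545 0 3.3; python3 - <<'E'
from h import *; from cell import eyes
ims=[]
for n in ("top","side"):
    c=eyes.read_camera(n); im=cv2.cvtColor(c["frame"],cv2.COLOR_RGB2BGR)
    x,y=(340,120) if n=="top" else (260,50)
    ims.append(cv2.resize(im[y:y+140,x:x+100],None,fx=4,fy=4))
cv2.imwrite("pics/lift.png",np.hstack(ims))
E
```

```text
jaw now [ 0.5743 -0.164   0.2348] tcp now [ 0.4925 -0.1638  0.2224] [-179.93   -3.28  179.86] tcp goal [ 0.4932 -0.1657  0.0422]
[-0.0367 -0.0054  0.5997] [-0.0004  0.0001 -0.0008]
```

View pics/lift.png

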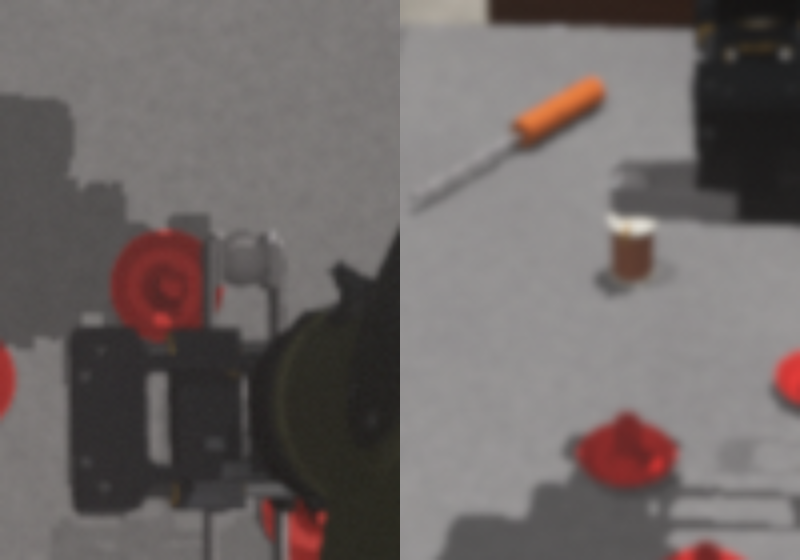

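The ball is held in the jaws at crop (243,260), and the saucer's seat is empty. The wrist force shows the extra weight, width is steady at 35.5 mm, and the jaws are about 0.235 m up. Handing in.

```bash
python3 -c "
from cell import env; print(env.sign_off())"
```

```text
the job is handed in; nothing more can be done
None
```

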